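Park the index plunger and turn the beaker stand

ROBOT

A 6-joint arm with a two-finger parallel gripper is mounted at the origin on the work surface. World frame = base frame: x ahead of the robot, y to its left, z up, the work surface at z = 0. Lengths are in m, angles in rad, forces in N, time in s.
With the tool pointing down it reaches from about 0.325 to 0.9 m from the base axis. Payload 6.1 kg.
Tool frame: the origin (TCP) lies between the finger pads; the fingertips stand 11 mm ahead of it and the grasp point (between the pads) lies 8 mm behind it; z points along the fingers, x is the direction in which the jaws open and shut, and the axes are right-handed (so a half turn about z gives the same grasp; the last joint's range is limited). The gripper opens to 85 mm and grips with 20 to 120 N. Pads are 22 mm wide; open, the fingers measure 114 mm over their backs; the gripper's body (76 mm by 85 mm) begins 54 mm behind the grasp point. The pads swing forward as they close: fully open they stand 13 mm farther back than shut.
Start: joints at [-1.439, 0.22, 1.526, -0, 1.395, -0.126], TCP at [0.159, -0.604, 0.22] pointing down, gripper open.
Joint ranges: [-2.98, 2.98], [-0.91, 2.08], [0.09, 2.57], [-1.24, 4.39], [0.2, 2.65], [-2.68, 2.68]. Speed limits (rad/s): [2.57, 2.57, 3.01, 3.14, 3.14, 3.14].

INTERFACE

Orientations are given as a 3x3 rotation matrix whose columns are the frame's x, y, z axes.
In Python, from workcell import bot gives the robot as it stands. Calls block until the motion is done:
- bot.reach(position, orientation): joint-space move of the TCP to a pose.
- bot.move_l(position, orientation=None, feed=0.15): straight line of the TCP; orientation=None keeps the orientation; feed is the mean speed in m/s.
- bot.movej(angles): joint-space move.
- bot.command_gripper(opening, grip_force=None): opening from 0.0 (shut) to 1.0 (fully open); grip_force is the grip in N (None keeps the last); returns when the fingers have stopped.
- bot.sleep(seconds).
- bot.ik(position, orientation): joint angles nearest the present ones, or None.
- bot.state(): the state.
- bot.snapshot(name): name is "side" or "top" or "wrist"; returns the picture (480x640x3 uint8, blue, green, red); there is no depth.
- bot.camera_params(name): a dict with "K" (3x3 intrinsics, pixels), "world_from_camera" (4x4, takes a point from camera to world coordinates). Camera axes: x right, y up, looking along -z (the intrinsics and any distortion apply to the point x, -y, -z); pixel columns grow to the right and rows downward; lengths in m; the calibration is good to about 2 mm. A picture is of the moment at which its call begins: read the wrist's pose just before it. camera_params takes no time and is no camera call; for the wrist camera it gives the pose at the moment of the call.
A pose or a line that the arm cannot do raises bot.IKError and nothing moves.
- bot.hand_in(): hands the job in, once; it reports no verdict.
The state is a dict: "time_s": time; "joints": joint angles; "qvel": joint speeds; "effort": joint torques, N m; "ee_pos": TCP position; "ee_rot": TCP orientation; "ft_force": force on the tool from outside, world axes, zero at the start; "wrist_torque": the same for the moment, N m; "grip_width": opening from 0.0 (shut) to 1.0 (fully open).
Only numpy, scipy, OpenCV 4.12 (cv2) and the standard library are available. Lean on these libraries where they do the work, as an engineer would, in place of code of your own. Each camera call takes 0.05 s, during which the arm holds its last target.

TASK

Unlock the rotary beaker stand: pull up its red sprung plunger, twist it counterclockwise and feel for the rest notch, so that it has dropped into the notch and stays retracted when you let go. Then turn the deck gently, without tipping a beaker, by its blue hub handle until the beaker with the orange lid stands centred at the green loading mark, and let go. Do not touch the beakers or disturb anything else on the bench.

Things in the scene. Friction and masses are not known exactly. Their poses are not given: they have to be found in the camera images.
- stand: Rotary beaker stand fixed on the bench: round white base 380 mm across, with a white deck 440 mm across (deck top 67 mm above the bench). Origin: centre of the base's underside, on the deck's axis; z up; -x points to the loading mark, +y to the plunger's tower.
- load_mark (a point): The spot on the deck's top, 140 mm from the deck's axis towards stand -x, where a beaker stands when it is at the loading mark (a green block on the base just outside the deck). Fixed to the base; does not turn with the deck.
- deck (a joint): Deck angle about its vertical axis, rad, 0 at the start, positive counterclockwise seen from above. Light friction (about 0.12 N m, damped by 0.8 N m per rad/s), stays where it is left. Eight stations every 45 degrees, 140 mm from the axis. Locked by the plunger's pin in a notch of the steel rim ring; free when the plunger is raised 7 mm or more.
- hub_grip (a point): Centre of the blue T-handle bar on top of the deck's hub: bar 66 mm long, 18 mm wide, 34 mm tall, centre 183 mm above the bench, above the beakers' tops. Turns with the deck; its x axis runs along the bar (at deck angle 0 along stand x). Grip it across its 18 mm width from above and turn it to turn the deck.
- plunger_grip (a point): Centre of the red T-handle bar of the sprung index plunger: bar 48 mm long, 14 mm wide, 24 mm tall, centre 217 mm above the bench when down, at stand (0, 205 mm). Moves with the plunger; its x axis runs along the bar (on stand -x at turn 0) and its z axis is up.
- plunger_lift (a joint): How far the plunger is pulled up, m: 0 locked (as at the start), about 0.0135 with its cross pin riding on the collar's rim, about 0.0095 when the cross pin has dropped into the rest notch, 0.019 the upper stop. The spring pulls it down with 5 N at 0 and 10 N at 0.014.
- plunger_turn (a joint): Twist of the plunger about its vertical axis, rad, 0 at the start, positive counterclockwise from above, stops at -0.12 and 2.5. Near 0 its cross pin sits in a deep slot and cannot turn until lifted above 0.014. From 0.45 rad on it can be let down on to the rim, where it stays up when let go and can still be turned with little torque (about 0.03 N m).
- collar_rim (a point): Centre of the plunger's collar at rim height, on the plunger's axis. The yellow ring of the collar has one rest notch, 7 mm wide and 4 mm deep, somewhere between 1.36 and 2.0 rad of plunger turn: it differs every time and is not told. The spring drops the pin into it when it comes over it, if the handle is free to sink; then it turns no farther (0.1 rad of play).
- beaker_orange: The beaker to bring to the mark: glass beaker with a steel basket, orange basket lid, band and handle; 60 mm across (its handle reaches 46 mm from the axis), 80 mm tall, standing loose on the deck, slides or tips if the deck is jerked. Origin: centre of its underside. At the start 45 or 90 degrees to either side of the mark.
- beaker_black: Beaker with black lid, band and handle; 60 mm across (its handle reaches 46 mm from the axis), 80 mm tall, standing loose on the deck, slides or tips if the deck is jerked. Origin: centre of its underside.
- beaker_white: Beaker with white lid, band and handle; 60 mm across (its handle reaches 46 mm from the axis), 80 mm tall, standing loose on the deck, slides or tips if the deck is jerked. Origin: centre of its underside.
- beaker_grey: Beaker with grey lid, band and handle; 60 mm across (its handle reaches 46 mm from the axis), 80 mm tall, standing loose on the deck, slides or tips if the deck is jerked. Origin: centre of its underside.
- beaker_dark: Second beaker with black lid, band and handle, opposite the mark at the start; 60 mm across (its handle reaches 46 mm from the axis), 80 mm tall, standing loose on the deck, slides or tips if the deck is jerked. Origin: centre of its underside.
- reagent_bottle: amber bottle, 70 mm across, 170 mm tall, bystander. Origin: centre of its underside.
- wash_jar: white jar, 72 mm across, 90 mm tall, bystander. Origin: centre of its underside.
- cassette_carton: cardboard carton 120 x 75 x 60 mm, bystander. Origin: centre of its underside.
- timer: small white bench timer 60 x 75 x 22 mm, bystander. Origin: centre of its underside.
Things that resemble listed ones, but are neither listed nor needed, are in the scene too. Leave any pink or yellow look-alike of the beaker_orange alone.

How it is judged:
On the way:
1. the plunger rests in its rest notch with nothing touched by the fingers, before the deck is turned (value of joint plunger_lift between 0.0075 and 0.0118 m and contact force between the fingers and anything else below 0.3 N and value of joint deck between -0.1 and 0.1 rad), for 0.2 s.
At the end, for the whole second after the job is handed in: The plunger stays in its rest notch (lift 7.5 to 11.8 mm), the orange beaker's centre is within 10 mm of the loading mark, the deck is at rest, all beakers stand upright on the deck (within 0.1 rad), the bottle, jar, carton and timer are within 20 mm of where they were (value of joint plunger_lift between 0.0075 and 0.0118 m and horizontal distance between beaker_orange and load_mark below 0.01 m and velocity of joint deck between -0.03 and 0.03 rad/s and angle between each of beaker_orange, beaker_black, beaker_white, beaker_grey, beaker_dark's own z axis and vertical below 0.1 rad and z of each of beaker_orange, beaker_black, beaker_white, beaker_grey, beaker_dark in the frame of stand above 0.062 m and distance of each of reagent_bottle, wash_jar, cassette_carton, timer from where it was at the start of the episode below 0.02 m); the robot touches nothing.
It fails at once if a beaker is touched by the robot (contact force between any of the fingers, the arm and beaker_orange above 1 N or contact force between any of the fingers, the arm and beaker_black above 1 N or contact force between any of the fingers, the arm and beaker_white above 1 N or contact force between any of the fingers, the arm and beaker_grey above 1 N or contact force between any of the fingers, the arm and beaker_dark above 1 N).
It fails at once if a beaker is tipped (angle between any of beaker_orange, beaker_black, beaker_white, beaker_grey, beaker_dark's own z axis and vertical above 0.3 rad).
It fails at once if a bystander on the bench is moved by 20 mm or more (distance of any of reagent_bottle, wash_jar, cassette_carton, timer from where it was at the start of the episode above 0.02 m).
It also fails if it takes over 58 s, if anything falls off the work surface, if the arm or the gripper's body presses on something with over 40 N, if the wrist force passes 120 N, or if a joint passes its speed limit or range.

## Working session

There is one attempt and no reset: what is moved stays moved. The work goes in short steps, each a Python script; the robot and the scene stay as the last script left them, time stands still between calls to the robot, and variables do not carry over. Pictures are saved under pics/ and viewed, and the job is handed in when it is done.

```bash
mkdir -p pics; ls; python3 - <<'E'
from workcell import bot
import cv2
for n in ("side","top","wrist"):
    im=bot.snapshot(n); cv2.imwrite(f"pics/{n}0.png",im)
    p=bot.camera_params(n); print(n,p)
s=bot.state(); print(s["time_s"],s["ee_pos"],s["ee_rot"],s["ft_force"],s["wrist_torque"])
E
```

```text
pics
side {'K': array([[584.81689221,   0.        , 335.96195746],
       [  0.        , 584.81689221, 238.07290026],
       [  0.        ,   0.        ,   1.        ]]), 'world_from_camera': array([[-0.75782752,  0.40191161, -0.51396937, -0.34159693],
       [-0.65243825, -0.47244397,  0.59255466,  0.96040832],
       [-0.00466713,  0.7843875 ,  0.62025355,  1.15155295],
       [ 0.        ,  0.        ,  0.        ,  1.        ]])}
top {'K': array([[508.56343626,   0.        , 320.93302655],
       [  0.        , 508.56343626, 237.12561196],
       [  0.        ,   0.        ,   1.        ]]), 'world_from_camera': array([[-0.00197097,  0.98983473, -0.14220873,  0.29420395],
       [-0.99976111, -0.00504605, -0.02126633, -0.02321797],
       [-0.02176774,  0.14213285,  0.98960822,  1.57802418],
       [ 0.        ,  0.        ,  0.        ,  1.        ]])}
wrist {'K': array([[331.44275447,   0.        , 317.53364355],
       [  0.        , 331.44275447, 235.35393227],
       [  0.        ,   0.        ,   1.        ]]), 'world_from_camera': array([[ 0.25552674,  0.91491833,  0.31245885,  0.23950125],
       [-0.9668001 ,  0.24245204,  0.08071291, -0.58298846],
       [-0.00191057, -0.32270956,  0.94649611,  0.37279892],
       [ 0.        ,  0.        ,  0.        ,  1.        ]])}
0.15 [ 0.15926645 -0.60386806  0.21874589] [[ 2.54948062e-01 -9.66954731e-01 -1.83699041e-04]
 [-9.66953611e-01 -2.54948049e-01  1.48552888e-03]
 [-1.48327289e-03 -2.01104259e-04 -9.99998880e-01]] [-0.07122973 -0.2009186  -1.06027216] [-0.00156946  0.02213266 -0.01880639]
```

View pics/top0.png

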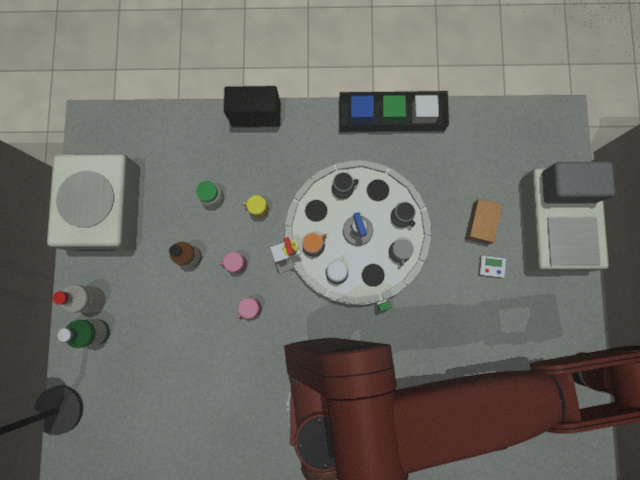

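View pics/side0.png

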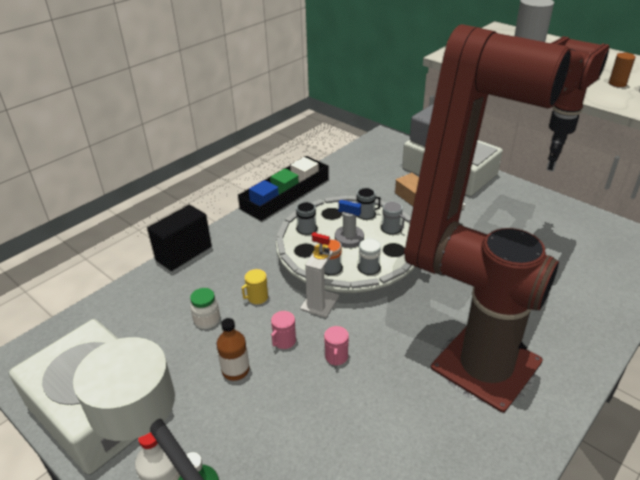

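```bash
python3 - <<'E'
import cv2
im=cv2.imread("pics/top0.png"); cv2.imwrite("pics/topc.png",cv2.resize(im[150:320,250:450],None,fx=4,fy=3.5,interpolation=cv2.INTER_CUBIC)[:600])
im=cv2.imread("pics/side0.png"); cv2.imwrite("pics/sidec.png",cv2.resize(im[180:320,260:440],None,fx=4,fy=4,interpolation=cv2.INTER_CUBIC))
E
```

```text
(no output)
```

View pics/topc.png

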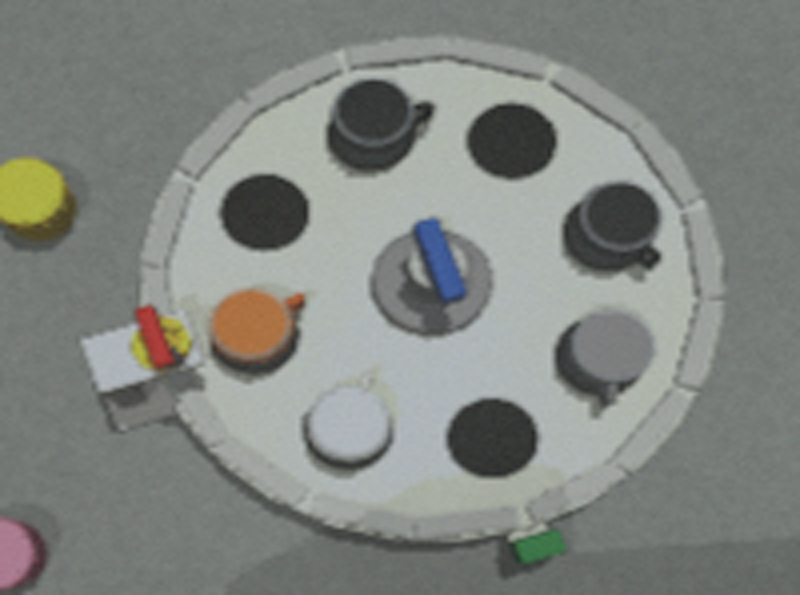

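View pics/sidec.png

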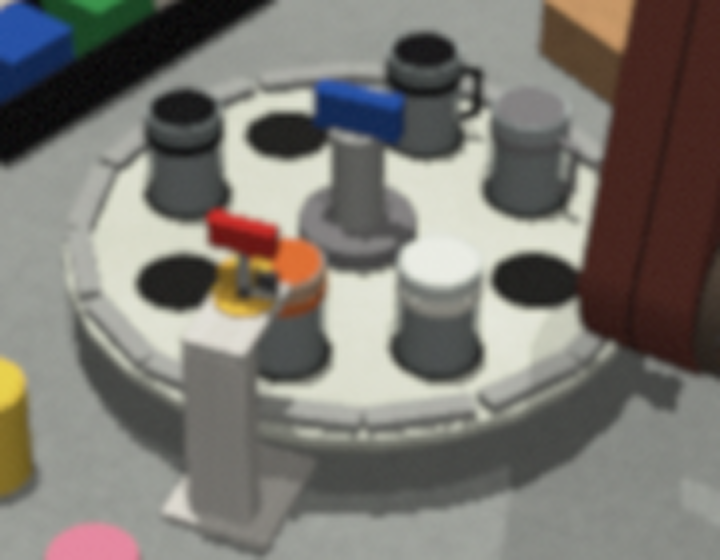

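```bash
cat > h.py <<'E'
import numpy as np, cv2
from workcell import bot
from scipy.optimize import least_squares
def proj(P,cam):
    K,T=cam["K"],cam["world_from_camera"]
    p=(np.atleast_2d(P)-T[:3,3])@T[:3,:3]
    return np.c_[K[0,2]+K[0,0]*p[:,0]/-p[:,2],K[1,2]-K[1,1]*p[:,1]/-p[:,2]]
def ray(uv,cam,z):
    K,T=cam["K"],cam["world_from_camera"]
    d=T[:3,:3]@np.array([(uv[0]-K[0,2])/K[0,0],-(uv[1]-K[1,2])/K[1,1],-1]); o=T[:3,3]
    return o+d*(z-o[2])/d[2]
def blob(im,col,roi=None):
    hsv=cv2.cvtColor(im,cv2.COLOR_BGR2HSV); H,S,V=[hsv[...,i].astype(int) for i in range(3)]
    m={'blue':(H>105)&(H<125)&(S>130)&(V>60),'red':((H<4)|(H>174))&(S>170)&(V>80),
       'orange':(H>5)&(H<16)&(S>130)&(V>60),'green':(H>50)&(H<75)&(S>100),
       'yellow':(H>20)&(H<32)&(S>130)}[col].astype(np.uint8)
    if roi:
        k=np.zeros_like(m); k[roi[1]:roi[3],roi[0]:roi[2]]=1; m*=k
    n,l,st,c=cv2.connectedComponentsWithStats(m)
    i=1+np.argmax(st[1:,4]); ys,xs=np.nonzero(l==i)
    return c[i],st[i,4],cv2.minAreaRect(np.c_[xs,ys].astype(np.float32))
def stand(p,P):
    c,s=np.cos(p[2]),np.sin(p[2]); P=np.atleast_2d(P)
    return np.c_[p[0]+c*P[:,0]-s*P[:,1],p[1]+s*P[:,0]+c*P[:,1],P[:,2]]
E
python3 - <<'E'
from h import *
ct=bot.camera_params("top"); cs=bot.camera_params("side")
t=cv2.imread("pics/top0.png"); s=cv2.imread("pics/side0.png")
roi=(270,160,440,315)
for c in ('blue','red','orange','green'): print(c,blob(t,c,roi))
rs=(270,180,400,300)
for c in ('blue','red','orange'): print('s',c,blob(s,c,rs))
f=lambda x,y:(250+x/4,150+y/3.5)
pt=[f(265,211),f(492,437),f(512,140)]
a=np.radians([45,180,-45]); P=np.c_[.14*np.cos(a),.14*np.sin(a),[.067]*3]
bl,rd=blob(t,'blue',roi)[0],blob(t,'red',roi)[0]
bs,rs_=blob(s,'blue',rs)[0],blob(s,'red',rs)[0]
Pt=np.r_[P,[[0,0,.196],[0,.205,.226]]]; ut=np.r_[pt,[bl,rd]]
Ps=np.array([[0,0,.187],[0,.205,.220]]); us=np.r_[[bs,rs_]]
g=lambda p:np.r_[(proj(stand(p,Pt),ct)-ut).ravel(),(proj(stand(p,Ps),cs)-us).ravel()]
r=least_squares(g,[.55,0,.26]); print(r.x,r.fun.round(1))
p=r.x; print("plunger",stand(p,[0,.205,.217]),"mark",stand(p,[-.14,0,.067]))
o=blob(t,'orange',roi)[0]; w=ray(o,ct,.147); print("orange",w, "stand ang",np.degrees(np.arctan2(w[1]-p[1],w[0]-p[0])-p[2]))
w=ray(blob(t,'green',roi)[0],ct,.06);print("green ang",np.degrees(np.arctan2(w[1]-p[1],w[0]-p[0])-p[2]))
E
```

```text
blue (array([359.51260504, 223.5210084 ]), np.int32(119), ((359.55657958984375, 223.65841674804688), (22.467269897460938, 5.314114570617676), 70.34617614746094))
red (array([285.66666667, 241.33333333]), np.int32(3), ((285.7500305175781, 241.25003051757812), (1.4142134189605713, 0.7071067094802856), 45.0))
orange (array([312.08974359, 241.81196581]), np.int32(234), ((312.0, 242.0), (16.0, 16.0), 90.0))
green (array([384.30136986, 305.80821918]), np.int32(73), ((384.3000793457031, 305.9000244140625), (6.324554920196533, 11.384199142456055), 71.56504821777344))
s blue (array([349.79079498, 207.07949791]), np.int32(239), ((349.34393310546875, 207.38426208496094), (22.592092514038086, 12.338756561279297), 10.007979393005371))
s red (array([319.94782609, 237.9826087 ]), np.int32(115), ((319.62042236328125, 238.04379272460938), (17.770639419555664, 7.518347263336182), 19.98310661315918))
s orange (array([332.73728814, 244.73728814]), np.int32(118), ((330.5, 245.0), (10.0, 17.0), 90.0))
[ 0.52971691 -0.09983108  0.29993845] [-0.2 -0.5 -1.2  0.5  0.3  0.5  0.   0.1  1.7  3.1 -1.3 -2.  -1.9 -1.3]
plunger [[0.46914733 0.09601663 0.217     ]] mark [[ 0.39596726 -0.14119568  0.067     ]]
orange [0.48652391 0.03268788 0.147     ] stand ang 90.86756463819707
green ang -178.05039150846864
```

```bash
python3 - <<'E'
from h import *
import h
ct=bot.camera_params("top"); cs=bot.camera_params("side")
t=cv2.imread("pics/top0.png"); s=cv2.imread("pics/side0.png")
roi=(270,160,440,315);rs=(270,180,400,300)
hsv=cv2.cvtColor(t,cv2.COLOR_BGR2HSV)[235:258,280:302]
m=((hsv[...,0]<6)|(hsv[...,0]>172))&(hsv[...,1]>130); ys,xs=np.nonzero(m); rd=np.array([xs.mean()+280,ys.mean()+235]); print(rd,m.sum())
f=lambda x,y:(250+x/4,150+y/3.5)
a=np.radians([45,180,-45]); P=np.c_[.14*np.cos(a),.14*np.sin(a),[.067]*3]
Pt=np.r_[P,[[0,0,.196],[0,.205,.226]]]; ut=np.r_[[f(265,211),f(492,437),f(512,140)],[blob(t,'blue',roi)[0],rd]]
Ps=np.array([[0,0,.187],[0,.205,.220]]); us=np.r_[[blob(s,'blue',rs)[0],blob(s,'red',rs)[0]]]
g=lambda p:np.r_[(proj(stand(p,Pt),ct)-ut).ravel(),(proj(stand(p,Ps),cs)-us).ravel()]
r=least_squares(g,[.55,0,.26]); p=r.x; print(p,r.fun.round(1)); np.save("p.npy",p)
G=stand(p,[0,.205,.217])[0]; print("pl",G)
# IK feasibility over tool yaw, tool z down; tool x at world angle th
for th in np.arange(-180,180,15)*np.pi/180:
    x=np.array([np.cos(th),np.sin(th),0]); z=np.array([0,0,-1.]); R=np.c_[x,np.cross(z,x),z]
    q=bot.ik([*G[:2],.21],R); qh=bot.ik([*p[:2],.18],R); print(round(np.degrees(th)), None if q is None else np.round(q,2)[[0,5]], None if qh is None else np.round(qh,2)[[0,5]])
E
```

```text
[288.21052632 245.89473684] 76
[ 0.5288874  -0.10050832  0.31852536] [-0.4  0.5 -0.2  0.6 -0.2  0.3  0.3  0.4 -0.2  0.2 -0.9 -2.  -0.1 -0.9]
pl [0.46468828 0.09417982 0.217     ]
-180 None None
-165 None [-0.33  2.55]
-150 [0.03 2.65] [-0.33  2.28]
-135 [0.03 2.39] [-0.33  2.02]
-120 [0.03 2.13] [-0.33  1.76]
-105 [0.03 1.87] [-0.33  1.5 ]
-90 [0.03 1.6 ] [-0.33  1.24]
-75 [0.03 1.34] [-0.33  0.97]
-60 [0.03 1.08] [-0.33  0.71]
-45 [0.03 0.82] [-0.33  0.45]
-30 [0.03 0.56] [-0.33  0.19]
-15 [0.03 0.3 ] [-0.33 -0.07]
0 [0.03 0.03] [-0.33 -0.33]
15 [ 0.03 -0.23] [-0.33 -0.6 ]
30 [ 0.03 -0.49] [-0.33 -0.86]
45 [ 0.03 -0.75] [-0.33 -1.12]
60 [ 0.03 -1.01] [-0.33 -1.38]
75 [ 0.03 -1.28] [-0.33 -1.64]
90 [ 0.03 -1.54] [-0.33 -1.91]
105 [ 0.03 -1.8 ] [-0.33 -2.17]
120 [ 0.03 -2.06] [-0.33 -2.43]
135 [ 0.03 -2.32] None
150 [ 0.03 -2.58] None
165 None None
```

```bash
cat >> h.py <<'E'
def Rth(th):
    x=np.array([np.cos(th),np.sin(th),0]); z=np.array([0,0,-1.]); return np.c_[x,np.cross(z,x),z]
E
python3 - <<'E'
from h import *
p=np.load("p.npy"); G=stand(p,[0,.205,.217])[0]
s=bot.state(); e=s["ee_pos"]
bot.move_l([e[0],e[1],.36],feed=.3)
bot.reach([G[0],G[1],.33],Rth(p[2]-np.pi/2))
bot.sleep(.2)
s=bot.state();print(s["time_s"],s["ee_pos"],s["ft_force"],s["wrist_torque"])
c=bot.camera_params("wrist"); im=bot.snapshot("wrist"); cv2.imwrite("pics/w1.png",im); np.save("w1.npy",c)
t=bot.snapshot("top"); cv2.imwrite("pics/top1.png",t)
b=[0,.205,.229]
pts=stand(p,[[x,.205+y,.229] for x,y in((-.024,-.007),(.024,-.007),(.024,.007),(-.024,.007))]+[[0,0,.2]]); print(proj(pts,c))
E
```

```text
3.6583 [0.46484021 0.09373512 0.32995774] [-0.43964623 -0.50880714  0.38856627] [-0.04281536  0.01814657  0.028802  ]
[[325.42230609 258.01250061]
 [325.87610056 201.53510657]
 [308.05533226 201.5382513 ]
 [308.60288285 258.01429622]
 [546.99054817 220.49628191]]
```

View pics/w1.png

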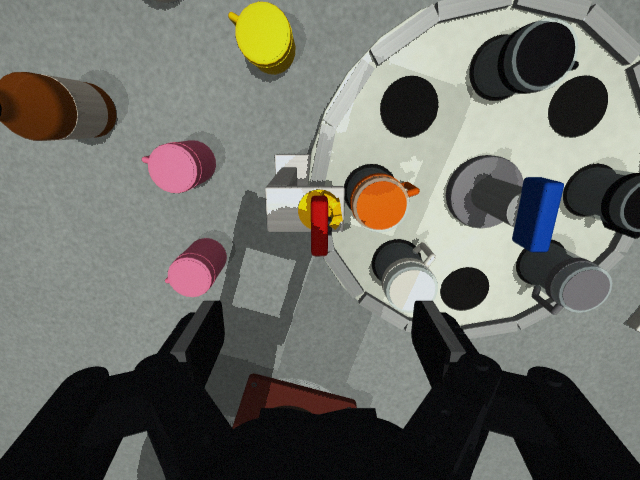

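```bash
python3 - <<'E'
from h import *
im=cv2.imread("pics/w1.png")
cv2.imwrite("pics/w1c.png",np.hstack([cv2.resize(im[180:270,270:370],None,fx=4,fy=4),cv2.resize(im[165:265,500:570],None,fx=4,fy=4)[:360]]))
print(blob(im,'red',(290,180,350,265)),blob(im,'blue',(500,160,580,260)),blob(im,'yellow',(290,180,350,265)))
E
```

```text
(array([319.10388128, 226.27625571]), np.int32(876), ((318.9999694824219, 226.5), (56.99999237060547, 15.999998092651367), 90.0)) (array([546.15226629, 215.51983003]), np.int32(1412), ((546.451416015625, 215.8570098876953), (24.995943069458008, 75.52828216552734), 7.765166282653809)) (array([320.21437423, 208.27013631]), np.int32(807), ((320.0, 209.5), (39.0, 44.0), 90.0))
```

View pics/w1c.png

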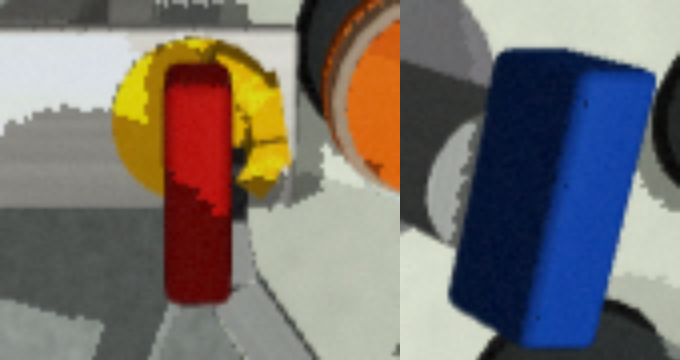

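```bash
python3 - <<'E'
from h import *
p=np.load("p.npy"); p[:2]+=stand([0,0,p[2]],[.0015,-.0007,0])[0,:2]; np.save("p2.npy",p)
G=stand(p,[0,.205,.217])[0]; R=Rth(p[2]-np.pi/2)
bot.command_gripper(.5)
bot.move_l([G[0],G[1],.260],R,feed=.15)
s=bot.state();print(s["ft_force"],s["wrist_torque"])
bot.move_l([G[0],G[1],.213],R,feed=.06)
s=bot.state();print(s["time_s"],s["ee_pos"],s["ft_force"],s["wrist_torque"])
c=bot.camera_params("wrist"); im=bot.snapshot("wrist"); cv2.imwrite("pics/w2.png",im)
for o in(.4,.3): 
    bot.command_gripper(o,20); s=bot.state();print(s["grip_width"],s["ft_force"])
E
```

```text
[ 0.78322536 -0.33643019  0.27003076] [-0.05177401 -0.05940477  0.01031552]
5.8 [0.46658699 0.09399895 0.21336271] [-0.07675814  0.05864768  0.67387185] [-0.02389884 -0.01488336 -0.00716539]
0.3983646277280907 [ 0.63201023 -0.50345941  0.52474074]
0.30035477734333044 [-0.66979582  0.12144924  0.09200273]
```

View pics/w2.png

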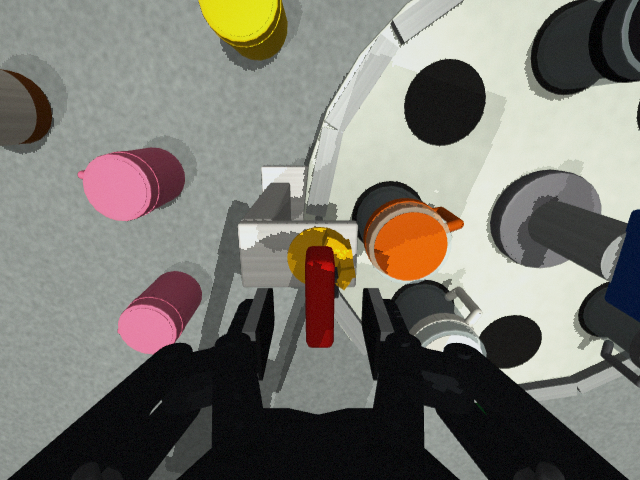

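```bash
python3 - <<'E'
from h import *
c=bot.camera_params("wrist"); s=bot.state(); e=s["ee_pos"]
print(proj([[e[0],e[1],z] for z in(.229,.221,.213,.202)],c), e)
im=cv2.imread("pics/w2.png"); print(blob(im,'red',(290,230,350,355)))
E
```

```text
[[317.52682724 306.72501273]
 [317.53275815 298.26402856]
 [317.53816872 290.54535768]
 [317.54487727 280.97500559]] [0.46633641 0.09397497 0.21302041]
(array([319.66498447, 297.26746894]), np.int32(2576), ((320.0, 296.5), (99.0, 28.0), 90.0))
```

```bash
python3 - <<'E'
from h import *
p=np.load("p2.npy"); p[:2]+=stand([0,0,p[2]],[.002,0,0])[0,:2]; np.save("p2.npy",p)
G=stand(p,[0,.205,.217])[0]; R=Rth(p[2]-np.pi/2)
bot.move_l([G[0],G[1],.213],R,feed=.06)
B=R.T@bot.state()["ft_force"]
bot.command_gripper(0,20); 
def rep(t):
    s=bot.state();print(t,round(s["time_s"],2),s["grip_width"],s["ee_pos"].round(4),"tool F",(R.T@s["ft_force"]-B).round(2),s["wrist_torque"].round(3))
rep("grip")
bot.command_gripper(0,35); bot.sleep(.1); rep("35")
bot.move_l([G[0],G[1],.221],R,feed=.03); rep("up8")
bot.move_l([G[0],G[1],.229],R,feed=.03); rep("up16")
cv2.imwrite("pics/w3.png",bot.snapshot("wrist"))
E
```

```text
grip 6.85 0.14937573498022239 [0.4684 0.0942 0.2132] tool F [ 4.   -0.09 -0.66] [-0.434 -0.059 -0.026]
35 7.17 0.14582803647548964 [0.4684 0.0943 0.2132] tool F [ 4.47  0.88 -2.01] [-0.678 -0.077 -0.002]
up8 7.58 0.14435000653047445 [0.4679 0.0943 0.2195] tool F [ 5.08 -2.17  7.46] [-0.655 -0.816 -0.056]
up16 8.0 0.14449500300502632 [0.4677 0.0943 0.227 ] tool F [ 5.51 -4.05 10.01] [-0.638 -0.944  0.026]
```

View pics/w3.png

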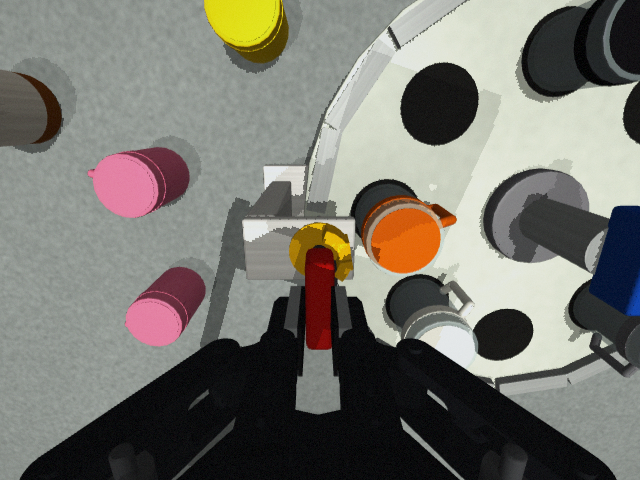

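```bash
python3 - <<'E'
from h import *
p=np.load("p2.npy"); p[:2]+=stand([0,0,p[2]],[.001,-.001,0])[0,:2]; np.save("p2.npy",p)
G=stand(p,[0,.205,.217])[0]
def rep(t,R):
    s=bot.state();print(t,round(s["time_s"],2),round(s["grip_width"],3),s["ee_pos"].round(4),"standF",(Rth(p[2]).T@s["ft_force"]*[1,-1,-1]).round(2),"T",s["wrist_torque"].round(3))
th0=p[2]-np.pi/2
R=Rth(th0); bot.move_l([G[0],G[1],.2325],R,feed=.03); rep("up",R)
for a in (.15,.35,.6):
    R=Rth(th0+a); bot.move_l([G[0],G[1],.2325],R,feed=.02); rep(a,R)
cv2.imwrite("pics/w4.png",bot.snapshot("wrist"))
E
```

```text
up 8.32 0.144 [0.4682 0.0941 0.2304] standF [ -0.    -2.42 -12.75] T [-0.338 -0.392 -0.002]
0.15 8.62 0.143 [0.4683 0.0943 0.2312] standF [ -0.96  -0.36 -12.74] T [-0.123  0.013  0.038]
0.35 8.97 0.146 [0.4684 0.0944 0.2317] standF [ -2.28   1.57 -13.19] T [0.196 0.5   0.031]
0.6 9.38 0.143 [0.4682 0.0946 0.2318] standF [ -3.89   4.05 -13.7 ] T [ 0.456  0.91  -0.009]
```

View pics/w4.png

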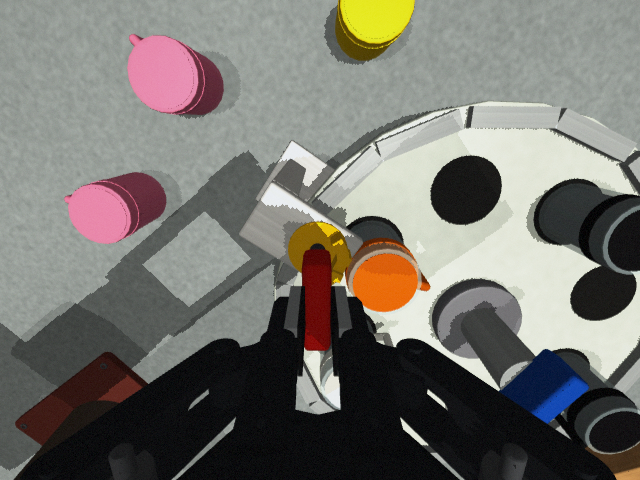

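```bash
python3 - <<'E'
from h import *
p=np.load("p2.npy"); p[:2]+=stand([0,0,p[2]],[-.0018,-.0012,0])[0,:2]; np.save("p3.npy",p)
G=stand(p,[0,.205,.217])[0]; th0=p[2]-np.pi/2
def rep(t):
    s=bot.state();print(t,round(s["time_s"],2),round(s["grip_width"],3),s["ee_pos"].round(4),"standF",(Rth(p[2]).T@s["ft_force"]*[1,-1,-1]).round(2),"T",s["wrist_torque"].round(3)); return s
R=Rth(th0+.6)
bot.move_l([G[0],G[1],.2325],R,feed=.03); rep("shift")
bot.move_l([G[0],G[1],.2265],R,feed=.03); rep("down")
bot.command_gripper(.175,20); bot.sleep(.1); rep("open")
for a in np.arange(.7,1.31,.15):
    bot.move_l([G[0],G[1],.2265],Rth(th0+a),feed=.05); rep(round(a,2))
cv2.imwrite("pics/w5.png",bot.snapshot("wrist"))
E
```

```text
shift 9.68 0.145 [0.4678 0.094  0.2323] standF [  0.52   7.32 -13.35] T [ 1.23   0.381 -0.012]
down 10.03 0.147 [0.4681 0.0941 0.2272] standF [-1.67  7.48 -7.92] T [1.173 0.664 0.008]
open 10.34 0.173 [0.4686 0.0933 0.228 ] standF [-3.31  5.48 -5.38] T [ 0.753  0.692 -0.038]
0.7 10.59 0.178 [0.4686 0.0937 0.2282] standF [-2.65  7.47 -3.13] T [ 0.99   0.716 -0.078]
0.85 10.89 0.175 [0.4685 0.0938 0.2282] standF [-1.84  7.87 -4.31] T [ 1.03   0.799 -0.088]
1.0 11.19 0.176 [0.4683 0.0939 0.2281] standF [-3.96  8.61 -2.95] T [ 1.117  0.925 -0.115]
1.15 11.49 0.171 [0.4681 0.0939 0.2281] standF [-4.4   8.1  -2.72] T [ 1.034  1.05  -0.088]
1.3 11.79 0.178 [0.4679 0.0937 0.2281] standF [-5.47  7.11 -1.66] T [ 0.965  1.244 -0.109]
```

View pics/w5.png

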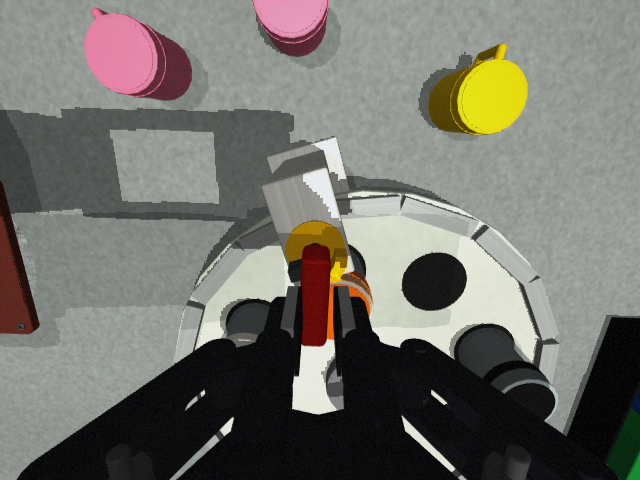

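```bash
python3 - <<'E'
from h import *
p=np.load("p3.npy"); p[:2]+=stand([0,0,p[2]],[-.0011,+.0016,0])[0,:2]; np.save("p3.npy",p)
G=stand(p,[0,.205,.217])[0]; th0=p[2]-np.pi/2
def rep(t):
    s=bot.state();print(t,round(s["time_s"],2),round(s["grip_width"],3),s["ee_pos"].round(4),"standF",(Rth(p[2]).T@s["ft_force"]*[1,-1,-1]).round(2),"T",s["wrist_torque"].round(3)); return s
bot.move_l([G[0],G[1],.2265],Rth(th0+1.3),feed=.03); rep("shift")
bot.command_gripper(.185,20); bot.sleep(.1); rep("open")
cv2.imwrite("pics/w6.png",bot.snapshot("wrist"))
for a in np.arange(1.36,1.5,.06):
    bot.move_l([G[0],G[1],.2265],Rth(th0+a),feed=.05); rep(round(a,2))
E
```

```text
shift 12.09 0.177 [0.4674 0.0937 0.2283] standF [-3.79  3.66  0.9 ] T [ 0.365  0.818 -0.019]
open 12.41 0.186 [0.4673 0.0932 0.2274] standF [-2.73  0.64  1.77] T [ 0.157  0.555 -0.026]
1.36 12.71 0.182 [0.4668 0.0933 0.2267] standF [-3.15  1.89  2.7 ] T [ 0.1    0.541 -0.022]
1.42 12.96 0.185 [0.4667 0.0934 0.2266] standF [-2.95  2.19  2.76] T [ 0.116  0.585 -0.108]
1.48 13.21 0.181 [0.4668 0.0932 0.2265] standF [-2.12  0.95  1.04] T [-0.02   0.325 -0.078]
```

```bash
python3 - <<'E'
from h import *
p=np.load("p3.npy"); p[:2]+=stand([0,0,p[2]],[-.0005,+.0002,0])[0,:2]; np.save("p3.npy",p)
G=stand(p,[0,.205,.217])[0]; th0=p[2]-np.pi/2
def rep(t):
    s=bot.state();print(t,round(s["time_s"],2),round(s["grip_width"],3),s["ee_pos"].round(4),"standF",(Rth(p[2]).T@s["ft_force"]*[1,-1,-1]).round(2),"T",s["wrist_torque"].round(3)); return s
bot.command_gripper(.195,20)
for a in np.arange(1.48,2.13,.05):
    bot.move_l([G[0],G[1],.2265],Rth(th0+a),feed=.05); s=rep(round(a,2))
    if abs(s["wrist_torque"][2])>.25: break
cv2.imwrite("pics/w7.png",bot.snapshot("wrist")); cv2.imwrite("pics/s7.png",bot.snapshot("side"))
E
```

```text
1.48 13.68 0.191 [0.4662 0.0935 0.2265] standF [-0.66 -0.1  -0.98] T [-0.028 -0.062  0.036]
1.53 13.93 0.198 [0.4661 0.0935 0.2265] standF [-0.62  0.38  0.31] T [0.05  0.027 0.052]
1.58 14.18 0.194 [0.466  0.0935 0.2265] standF [0.01 0.06 1.41] T [ 0.093  0.078 -0.048]
1.63 14.43 0.192 [0.4661 0.0935 0.2264] standF [0.05 0.12 0.33] T [ 0.071  0.11  -0.057]
1.68 14.68 0.192 [0.466  0.0935 0.2264] standF [-0.28  0.27 -0.11] T [ 0.025 -0.012  0.01 ]
1.73 14.93 0.193 [0.4662 0.0934 0.2266] standF [-0.46  0.18  1.02] T [ 0.027 -0.013 -0.051]
1.78 15.18 0.192 [0.4662 0.0935 0.2266] standF [ 0.1  -0.2  -0.41] T [-0.027 -0.058 -0.01 ]
1.83 15.43 0.196 [0.466  0.0935 0.2265] standF [-0.27  0.39  0.11] T [-0.012  0.062 -0.017]
1.88 15.68 0.197 [0.4661 0.0935 0.2267] standF [-0.15 -0.06  0.16] T [0.027 0.159 0.025]
1.93 15.93 0.193 [0.4661 0.0935 0.2267] standF [-0.37  0.71  1.38] T [ 0.014  0.074 -0.049]
1.98 16.18 0.194 [0.4662 0.0935 0.2267] standF [-1.02  0.35  2.06] T [0.08  0.141 0.073]
2.03 16.43 0.196 [0.4662 0.0935 0.2267] standF [-1.67  0.02  3.56] T [ 0.043  0.232 -0.023]
2.08 16.68 0.193 [0.4661 0.0935 0.2267] standF [-1.4   1.01  3.83] T [ 0.051  0.3   -0.028]
```

View pics/w7.png

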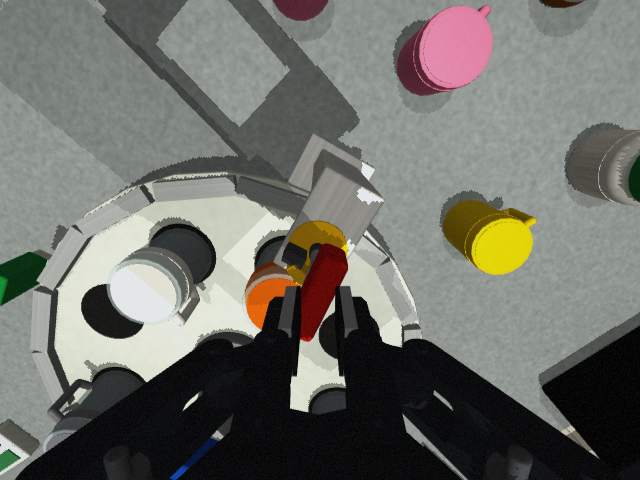

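```bash
python3 - <<'E'
from h import *
p=np.load("p3.npy"); G=stand(p,[0,.205,.217])[0]; th0=p[2]-np.pi/2
bot.command_gripper(.5); bot.move_l([G[0],G[1],.30],Rth(th0+2.08),feed=.2); bot.sleep(.1)
s=bot.state(); print(s["time_s"],s["ft_force"],s["wrist_torque"])
c=bot.camera_params("wrist"); im=bot.snapshot("wrist"); cv2.imwrite("pics/w8.png",im); np.save("w8.npy",c)
sd=bot.snapshot("side"); cv2.imwrite("pics/s8.png",sd); cs=bot.camera_params("side")
b=blob(im,'red',(250,150,400,330)); print(b)
s0=cv2.imread("pics/side0.png")
for n,i in(("0",s0),("8",sd)): print(blob(i,'red',(280,200,350,270)))
cv2.imwrite("pics/s8c.png",np.hstack([cv2.resize(i[200:300,270:370],None,fx=4,fy=4,interpolation=2) for i in(s0,sd)]))
# predicted bar centre/top pixel for lifts & angle
for L in(0,.0095,.0135): print(L,proj(stand(p,[0,.205,.229+L]),c), proj(stand(p,[0,.205,.22+L]),cs))
for a in (1.36,1.5,1.65,1.8,2.0):
    q=proj(stand(p,[[.024*k*np.cos(a),.205+.024*k*np.sin(a),.2385] for k in(-1,1)]),c); d=q[1]-q[0]; print(a,np.degrees(np.arctan2(d[1],d[0])),q.round())
E
```

```text
17.7583 [-1.06377317 -0.14013951 -0.02683736] [ 0.01805415  0.00303809 -0.06253904]
(array([318.5012766 , 247.82638298]), np.int32(1175), ((318.5303955078125, 247.1870880126953), (19.253173828125, 66.26818084716797), 25.769329071044922))
(array([319.94782609, 237.9826087 ]), np.int32(115), ((319.62042236328125, 238.04379272460938), (17.770639419555664, 7.518347263336182), 19.98310661315918))
(array([319.98305085, 235.79661017]), np.int32(59), ((319.9741516113281, 235.5603485107422), (4.333112716674805, 14.443709373474121), 23.198591232299805))
0 [[318.73311596 245.72201311]] [[319.61529128 236.71803784]]
0.0095 [[318.76322116 250.53659806]] [[319.53383042 233.8088836 ]]
0.0135 [[318.77661455 252.67854058]] [[319.49933942 232.57713079]]
1.36 -46.6632105427751 [[296. 274.]
 [342. 226.]]
1.5 -54.810354616961284 [[300. 277.]
 [338. 223.]]
1.65 -63.70755568638813 [[305. 279.]
 [334. 220.]]
1.8 -72.7548404577057 [[309. 281.]
 [329. 218.]]
2.0 -84.9787746554152 [[316. 282.]
 [322. 217.]]
```

View pics/w8.png

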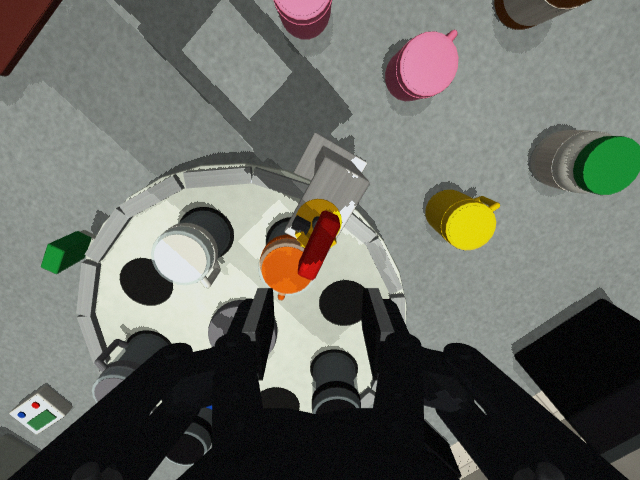

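View pics/s8c.png

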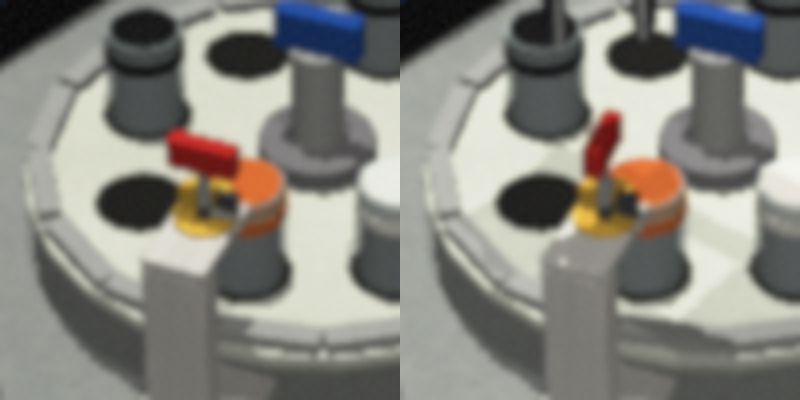

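```bash
python3 - <<'E'
from h import *
from scipy.optimize import minimize
cs=bot.camera_params("side"); p=np.load("p3.npy")
def redness(im):
    f=im.astype(float); w=np.clip((f[...,2]-np.maximum(f[...,1],f[...,0]*1.0)-20)/60,0,1)
    hue=cv2.cvtColor(im,cv2.COLOR_BGR2HSV)[...,0]; w[(hue>5)&(hue<170)]=0; return w
def model(x,y,z,a):
    c,s=np.cos(a),np.sin(a)
    P=[[x+c*i*.024-s*j*.007,.205+y+s*i*.024+c*j*.007,z+k*.012] for i in(-1,1) for j in(-1,1) for k in(-1,1)]
    h=cv2.convexHull(proj(stand(p,P),cs).astype(np.float32))[:,0]
    m=np.zeros((80*8,80*8),np.uint8); cv2.fillConvexPoly(m,np.round((h-[280,200]+.5)*8).astype(np.int32),255)
    return cv2.resize(m,(80,80),interpolation=cv2.INTER_AREA)/255.
for n,a0 in(("side0",0),("s8",1.66),("s7",1.66)):
    im=cv2.imread(f"pics/{n}.png"); w=redness(im)[200:280,280:360]
    w=w*(np.add.outer(np.arange(80),0*np.arange(80))<52)
    best=None
    for dx in np.arange(-.006,.0061,.001):
      for L in np.arange(-.008,.024,.001):
        for a in (a0-.15,a0,a0+.15):
          e=((cv2.GaussianBlur(model(dx,0,.217+L,a),(0,0),.7)-w)**2).sum()
          if best is None or e<best[0]: best=(e,dx,L,a)
    print(n,best,w.sum())
E
```

```text
side0 (np.float64(34.24382126615819), np.float64(-0.001), np.float64(0.0), -0.15) 141.75
s8 (np.float64(31.27550612427165), np.float64(-0.001), np.float64(0.008), 1.8099999999999998) 77.31666666666666
s7 (np.float64(36.58610136044804), np.float64(0.0), np.float64(0.005000000000000001), 1.8099999999999998) 66.21666666666667
```

```bash
python3 - <<'E'
from h import *
p=np.load("p3.npy"); G=stand(p,[0,.205,.217])[0]; th0=p[2]-np.pi/2
def rep(t):
    s=bot.state();print(t,round(s["time_s"],2),round(s["grip_width"],3),s["ee_pos"].round(4),"standF",(Rth(p[2]).T@s["ft_force"]*[1,-1,-1]).round(2),"T",s["wrist_torque"].round(3)); return s
bot.command_gripper(.35)
bot.move_l([G[0],G[1],.30],Rth(th0+1.66),feed=.3)
bot.move_l([G[0],G[1],.2245],Rth(th0+1.66),feed=.12); rep("down")
bot.command_gripper(.17,20); bot.sleep(.1); rep("close")
c=bot.camera_params("wrist"); im=bot.snapshot("wrist"); cv2.imwrite("pics/w9.png",im)
for a in (1.73,1.8,1.87,1.94,2.0):
    bot.move_l([G[0],G[1],.2245],Rth(th0+a),feed=.05); s=rep(a)
    if abs(s["wrist_torque"][2])>.2: break
cv2.imwrite("pics/w10.png",bot.snapshot("wrist"))
i=cv2.imread
cv2.imwrite("pics/w910.png",np.hstack([i("pics/w9.png")[180:400,220:420],i("pics/w10.png")[180:400,220:420]]))
E
```

```text
down 19.48 0.352 [0.4665 0.0935 0.2252] standF [ 0.36  0.77 -0.22] T [-0.002 -0.037 -0.02 ]
close 19.88 0.171 [0.4663 0.0935 0.2249] standF [ 0.8  -0.58 -0.44] T [-0.076  0.038 -0.003]
1.73 20.18 0.171 [0.466  0.0936 0.2246] standF [-0.73  0.36  1.63] T [ 0.071  0.173 -0.027]
1.8 20.43 0.173 [0.466  0.0936 0.2246] standF [-1.19  1.21  0.92] T [ 0.076  0.321 -0.067]
1.87 20.68 0.166 [0.466  0.0935 0.2246] standF [-1.35  0.31  1.9 ] T [ 0.044  0.34  -0.04 ]
1.94 20.93 0.165 [0.4659 0.0935 0.2246] standF [-1.99  0.92  3.28] T [ 0.02   0.528 -0.216]
```

View pics/w910.png

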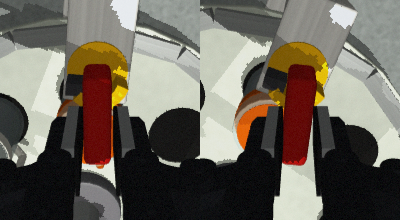

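```bash
python3 - <<'E'
from h import *
p=np.load("p3.npy"); G=stand(p,[0,.205,.217])[0]; th0=p[2]-np.pi/2
for n in("w9","w10"): print(n,blob(cv2.imread(f"pics/{n}.png"),'red',(280,230,360,350)))
def rep(t):
    s=bot.state();print(t,round(s["time_s"],2),round(s["grip_width"],3),s["ee_pos"].round(4),"standF",(Rth(p[2]).T@s["ft_force"]*[1,-1,-1]).round(2),"T",s["wrist_torque"].round(3)); return s
for a in (2.0,2.05):
    bot.move_l([G[0],G[1],.2245],Rth(th0+a),feed=.05); rep(a)
    n=f"w11_{a}"; cv2.imwrite(f"pics/{n}.png",bot.snapshot("wrist"));print(n,blob(cv2.imread(f"pics/{n}.png"),'red',(280,230,360,350)))
E
```

```text
w9 (array([316.89899833, 297.23539232]), np.int32(2396), ((316.5, 294.0), (98.0, 27.0), 90.0))
w10 (array([317.76118721, 299.87260274]), np.int32(2190), ((317.3846435546875, 299.9231262207031), (27.287641525268555, 88.56080627441406), 7.125016689300537))
2.0 21.23 0.171 [0.4659 0.0935 0.2246] standF [-4.08  2.25  5.21] T [ 0.05   0.746 -0.361]
w11_2.0 (array([318.23027227, 299.17397323]), np.int32(2167), ((318.44854736328125, 297.0717468261719), (27.134872436523438, 94.63631439208984), 9.090276718139648))
2.05 21.53 0.173 [0.4657 0.0937 0.2246] standF [-4.98  2.59  5.31] T [ 0.174  0.904 -0.451]
w11_2.05 (array([318.42517815, 299.42850356]), np.int32(2105), ((318.126953125, 300.6397705078125), (27.458410263061523, 88.53165435791016), 10.885526657104492))
```

```bash
python3 - <<'E'
from h import *
p=np.load("p3.npy"); G=stand(p,[0,.205,.217])[0]; th0=p[2]-np.pi/2
e=bot.state()["ee_rot"]; print("act",np.arctan2(e[1,0],e[0,0])-th0)
bot.move_l([G[0],G[1],.2245],Rth(th0+1.8),feed=.05)
bot.command_gripper(.5); bot.sleep(.1)
bot.move_l([G[0],G[1],.30],Rth(th0+2.08),feed=.2); bot.sleep(.1)
c=bot.camera_params("wrist"); im=bot.snapshot("wrist"); cv2.imwrite("pics/w12.png",im)
sd=bot.snapshot("side"); cv2.imwrite("pics/s12.png",sd); 
s=bot.state(); print(s["time_s"],s["ee_pos"])
def ang(n):
    b=blob(cv2.imread(n),'red',(250,150,400,330)); return b
print(ang("pics/w8.png"),ang("pics/w12.png"))
cv2.imwrite("pics/w12c.png",np.hstack([cv2.resize(cv2.imread(n)[180:300,260:380],None,fx=3.3,fy=3.3,interpolation=2) for n in("pics/w8.png","pics/w12.png")]))
E
```

```text
act 2.047901596477578
23.1917 [0.46530416 0.09343888 0.29838124]
(array([318.5012766 , 247.82638298]), np.int32(1175), ((318.5303955078125, 247.1870880126953), (19.253173828125, 66.26818084716797), 25.769329071044922)) (array([318.38260135, 247.46283784]), np.int32(1184), ((318.52685546875, 246.76905822753906), (19.091882705688477, 66.3016586303711), 16.927513122558594))
```

View pics/w12c.png

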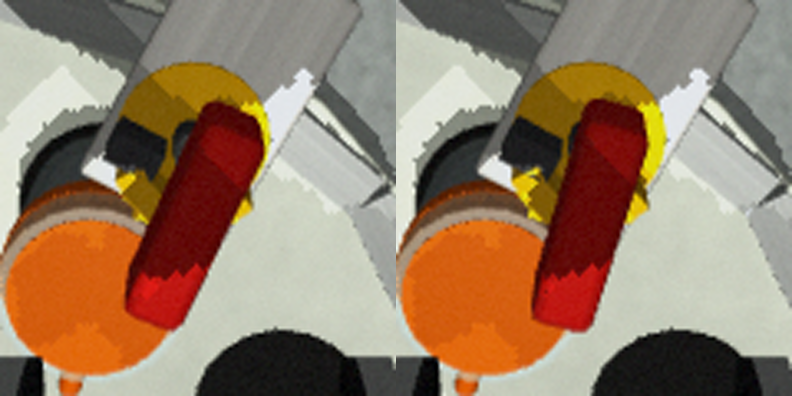

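```bash
python3 - <<'E'
from h import *
cs=bot.camera_params("side"); p=np.load("p3.npy")
def frac(im):
    f=cv2.GaussianBlur(im,(0,0),.5).astype(float); return np.clip((f[...,2]/(f.sum(2)+15)-.5)/.2,0,1)*(f[...,1]/(f[...,2]+1)<.4)
def model(x,y,z,a):
    c,s=np.cos(a),np.sin(a)
    P=[[x+c*i*.024-s*j*.007,.205+y+s*i*.024+c*j*.007,z+k*.012] for i in(-1,1) for j in(-1,1) for k in(-1,1)]
    h=cv2.convexHull(proj(stand(p,P),cs).astype(np.float32))[:,0]
    m=np.zeros((80*8,80*8),np.uint8); cv2.fillConvexPoly(m,np.round((h-[280,200]+.5)*8).astype(np.int32),255)
    return cv2.resize(m,(80,80),interpolation=cv2.INTER_AREA)/255.
v=[]
for n,a0 in(("side0",0),("s8",1.66),("s12",1.81)):
    im=cv2.imread(f"pics/{n}.png"); w=frac(im)[200:280,280:360]; w[52:]=0; w[:,58:]=0
    best=[]
    for dx in np.arange(-.006,.0061,.001):
      for L in np.arange(-.006,.02,.0005):
          m=cv2.GaussianBlur(model(dx,0,.217+L,a0),(0,0),.7)
          best.append((((m-w)**2).sum(),round(dx,4),round(L,4)))
    print(n,sorted(best)[:3],w.sum(),m.sum())
    v.append(np.hstack([w,m]))
cv2.imwrite("pics/fit.png",cv2.resize(np.vstack(v)*255,None,fx=2.4,fy=2.4,interpolation=0))
E
```

```text
side0 [(np.float64(83.18083461909305), np.float64(-0.002), np.float64(-0.001)), (np.float64(83.24286440434892), np.float64(-0.002), np.float64(-0.0015)), (np.float64(83.27003897182755), np.float64(-0.002), np.float64(0.001))] 72.99748432776765 209.0705882352941
s8 [(np.float64(82.14461406309172), np.float64(0.0), np.float64(0.0035)), (np.float64(82.73725417387496), np.float64(0.0), np.float64(0.004)), (np.float64(82.75160630437357), np.float64(0.0), np.float64(0.006))] 31.162602671413502 151.9450980392157
s12 [(np.float64(72.22188386171896), np.float64(0.0), np.float64(0.004)), (np.float64(72.22897956886526), np.float64(0.0), np.float64(0.0045)), (np.float64(72.23168137786618), np.float64(0.0), np.float64(0.005))] 25.745257332154118 132.08235294117648[ WARN:0@2.679] global loadsave.cpp:1063 imwrite_ Unsupported depth image for selected encoder is fallbacked to CV_8U.
```

View pics/fit.png

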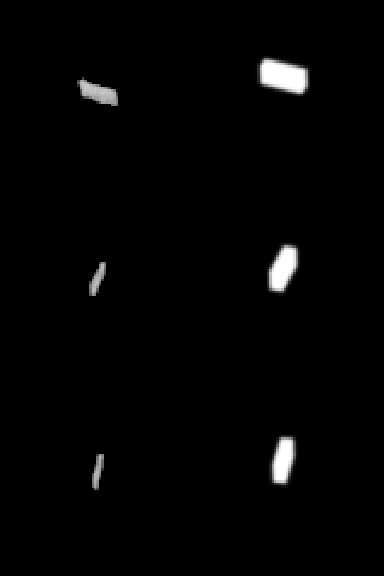

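```bash
python3 - <<'E'
from h import *
cs=bot.camera_params("side"); p=np.load("p3.npy")
out=[]
for n,a,Ls in(("side0",0,(0,0,0)),("s12",1.81,(0,.0095,.0135))):
    im=cv2.imread(f"pics/{n}.png")[215:260,300:340]; big=cv2.resize(im,None,fx=6,fy=6,interpolation=cv2.INTER_CUBIC)
    for L in (None,)+Ls[1:]:
        b=big.copy()
        if L is not None:
            c,s=np.cos(a),np.sin(a)
            P=[[c*i*.024-s*j*.007,.205+s*i*.024+c*j*.007,.217+L+k*.012] for i in(-1,1) for j in(-1,1) for k in(-1,1)]
            h=cv2.convexHull(proj(stand(p,P),cs).astype(np.float32))[:,0]
            cv2.polylines(b,[np.round((h-[300,215]+.5)*6).astype(np.int32)],True,(0,255,0),1)
        out.append(b)
cv2.imwrite("pics/ov.png",np.vstack([np.hstack(out[:3]),np.hstack(out[3:])]))
E
```

```text
(no output)
```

View pics/ov.png

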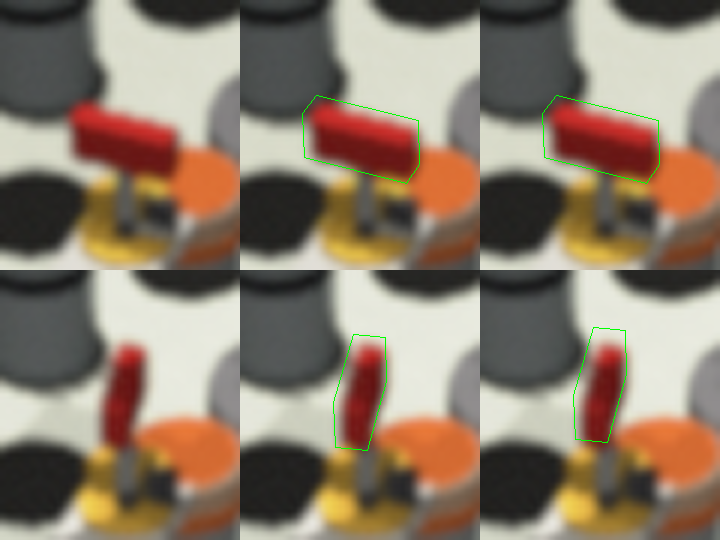

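```bash
python3 - <<'E'
from h import *
p=np.load("p3.npy"); H=stand(p,[0,0,.2])[0]; th0=p[2]-np.pi/2
bot.command_gripper(.6)
bot.reach([H[0],H[1],.30],Rth(th0)); bot.sleep(.15)
s=bot.state(); print(s["time_s"],s["ee_pos"],s["ft_force"].round(2))
c=bot.camera_params("wrist"); im=bot.snapshot("wrist"); cv2.imwrite("pics/w13.png",im)
q=proj(stand(p,[[i*.033,j*.009,.2] for i,j in((-1,-1),(1,-1),(1,1),(-1,1),(0,0))]),c); print(q.round(1)); print(blob(im,'blue',(230,100,400,330)))
E
```

```text
25.1083 [ 0.53027562 -0.10075198  0.30007684] [-0.16 -0.03 -0.24]
[[328.7 268.5]
 [329.8 190.6]
 [306.6 190.6]
 [307.3 268.5]
 [318.1 231.1]]
(array([318.71933828, 224.54306902]), np.int32(1753), ((318.9999694824219, 224.99996948242188), (21.999996185302734, 81.99998474121094), 0.0))
```

View pics/w13.png

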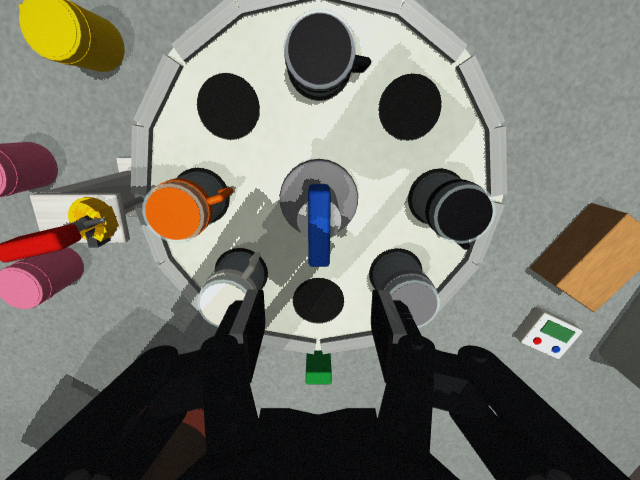

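```bash
python3 - <<'E'
from h import *
p=np.load("p3.npy"); H=stand(p,[0,0,.2])[0]; th0=p[2]-np.pi/2
t=cv2.imread("pics/top0.png"); ct=bot.camera_params("top")
w=ray(blob(t,'orange',(290,225,330,260))[0],ct,.147); v=Rth(p[2]).T@(w-[*p[:2],0])*[1,-1,-1]; print("orange stand",v, np.degrees(np.arctan2(v[1],v[0])))
def rep(t):
    s=bot.state();print(t,round(s["time_s"],2),round(s["grip_width"],3),s["ee_pos"].round(4),"standF",(Rth(p[2]).T@s["ft_force"]*[1,-1,-1]).round(2),"T",s["wrist_torque"].round(3)); return s
bot.move_l([H[0],H[1],.180],Rth(th0),feed=.12); rep("down")
bot.command_gripper(0,30); bot.sleep(.1); rep("grip")
for a in np.arange(.05,.31,.05):
    bot.move_l([H[0],H[1],.180],Rth(th0+a),feed=.05); rep(round(a,2))
cv2.imwrite("pics/top14.png",bot.snapshot("top"));cv2.imwrite("pics/w14.png",bot.snapshot("wrist"))
E
```

```text
orange stand [0.00038005 0.14086302 0.147     ] 89.84541471111447
down 26.31 0.603 [ 0.5309 -0.1014  0.181 ] standF [ 0.17 -0.24  0.83] T [-0.054  0.003 -0.008]
grip 26.81 0.191 [ 0.5308 -0.1016  0.1809] standF [ 0.31 -2.35  4.68] T [-0.299  0.067 -0.02 ]
0.05 27.06 0.205 [ 0.5308 -0.1016  0.1809] standF [-1.13 -1.54  4.73] T [-0.312  0.008  0.086]
0.1 27.31 0.194 [ 0.5308 -0.1016  0.1809] standF [-0.81 -1.52  5.89] T [-0.242  0.067  0.131]
0.15 27.56 0.195 [ 0.5308 -0.1016  0.1809] standF [-1.58 -1.42  6.15] T [-0.293  0.074  0.168]
0.2 27.81 0.193 [ 0.5308 -0.1016  0.1808] standF [-0.67 -1.6   5.65] T [-0.315  0.082  0.126]
0.25 28.06 0.196 [ 0.5308 -0.1016  0.1809] standF [-0.45 -0.86  5.82] T [-0.242  0.133  0.145]
0.3 28.31 0.198 [ 0.5308 -0.1016  0.1809] standF [-0.65 -0.69  5.39] T [-0.253  0.077  0.078]
```

View pics/w14.png

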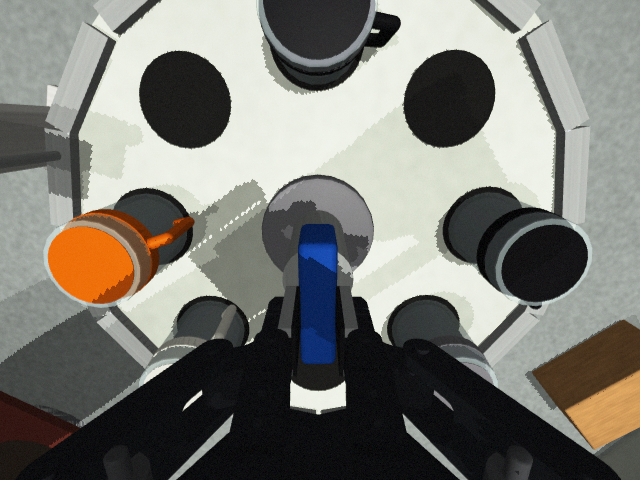

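```bash
python3 - <<'E'
from h import *
p=np.load("p3.npy"); H=stand(p,[0,0,.2])[0]; th0=p[2]-np.pi/2
def rep(t):
    s=bot.state();print(t,round(s["time_s"],2),"standF",(Rth(p[2]).T@s["ft_force"]*[1,-1,-1]).round(2),"T",s["wrist_torque"].round(3)); return s
A=np.linspace(.3,1.573,26)[1:]
for i,a in enumerate(A):
    bot.move_l([H[0],H[1],.180],Rth(th0+a),feed=.05)
    if i%4==0: s=rep(round(a,2))
    if abs(bot.state()["wrist_torque"][2])>.8: print("STOP",a); break
bot.sleep(.4); rep("end")
cv2.imwrite("pics/top15.png",bot.snapshot("top"));cv2.imwrite("pics/w15.png",bot.snapshot("wrist"))
E
```

```text
0.35 28.66 standF [-1.77 -2.1   6.37] T [-0.225  0.052  0.119]
0.55 29.66 standF [-1.5  -0.8   5.48] T [-0.148  0.151  0.083]
0.76 30.66 standF [-1.02 -0.95  5.61] T [-0.225  0.208  0.107]
0.96 31.66 standF [-1.29 -1.1   5.27] T [-0.197  0.227  0.096]
1.17 32.66 standF [-1.58  0.68  6.46] T [-0.136  0.249  0.123]
1.37 33.66 standF [-2.3   0.29  6.07] T [-0.107  0.34   0.114]
1.57 34.66 standF [-2.48 -0.03  7.06] T [-0.161  0.322  0.077]
end 35.06 standF [-2.34 -0.67  7.34] T [-0.22   0.326  0.129]
```

View pics/w15.png

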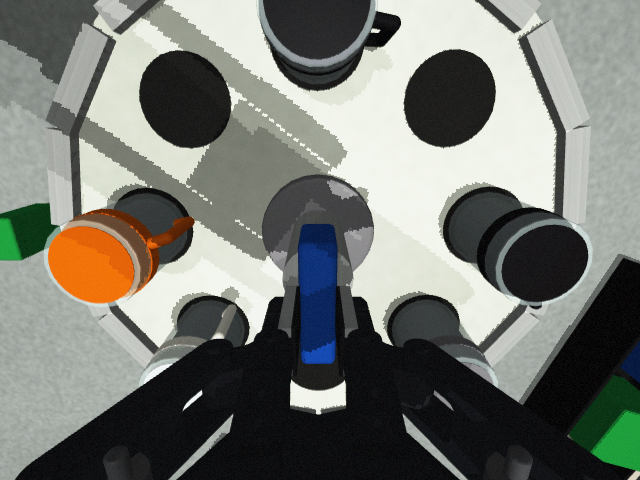

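View pics/top15.png

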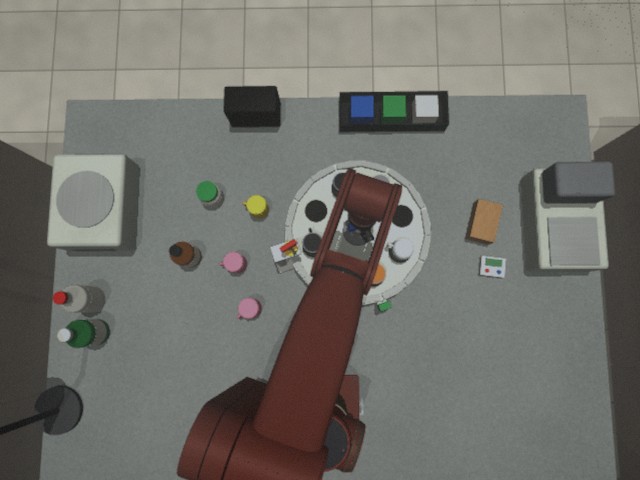

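```bash
python3 - <<'E'
from h import *
p=np.load("p3.npy"); H=stand(p,[0,0,.2])[0]; th0=p[2]-np.pi/2
bot.command_gripper(.5); bot.sleep(.1)
bot.move_l([H[0],H[1],.36],Rth(th0+1.573),feed=.2)
q=np.array(bot.state()["joints"]); q[0]-=1.0; bot.movej(q); bot.sleep(.3)
s=bot.state(); print(s["time_s"],s["ee_pos"],s["ft_force"].round(2))
t=bot.snapshot("top"); cv2.imwrite("pics/top16.png",t); sd=bot.snapshot("side"); cv2.imwrite("pics/s16.png",sd)
ct=bot.camera_params("top")
for n,r in(("top0",(290,225,330,260)),("top16",(355,255,400,295))):
    b=blob(cv2.imread(f"pics/{n}.png"),'orange',r)
    w=ray(b[0],ct,.147); v=Rth(p[2]).T@(w-[*p[:2],0])*[1,-1,-1]; print(n,b[:2],"orange stand",v, np.degrees(np.arctan2(v[1],v[0])))
cv2.imwrite("pics/top16c.png",cv2.resize(t[150:320,250:450],None,fx=4,fy=3.5,interpolation=2))
cs=bot.camera_params("side")
im=sd[200:300,270:410]; cv2.imwrite("pics/s16c.png",cv2.resize(im,None,fx=5,fy=5,interpolation=2))
E
```

```text
38.85 [ 0.20171684 -0.50010423  0.35839807] [ 0.56  0.32 -0.63]
top0 (array([312.08974359, 241.81196581]), np.int32(234)) orange stand [0.00038005 0.14086302 0.147     ] 89.84541471111447
top16 (array([375.18828452, 272.76987448]), np.int32(239)) orange stand [-0.1393004   0.00016144  0.147     ] 179.93359673100034
```

View pics/top16c.png

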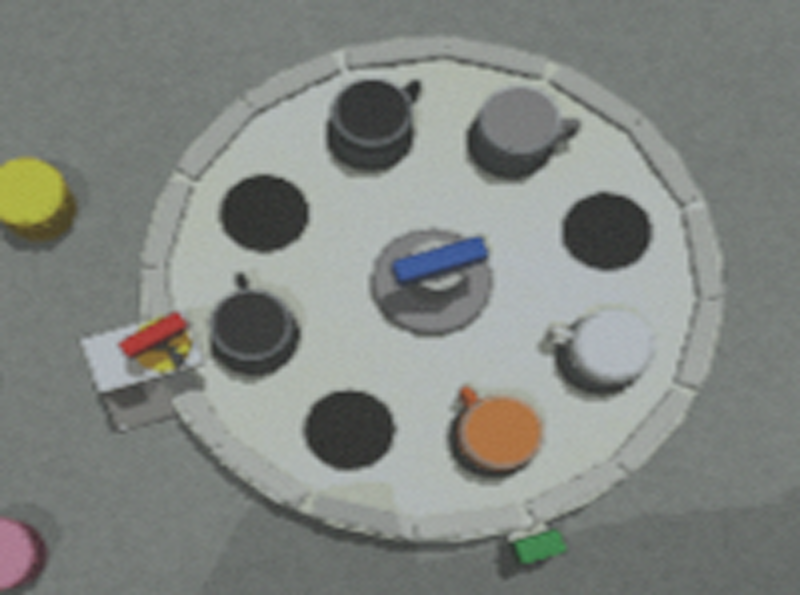

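View pics/s16c.png

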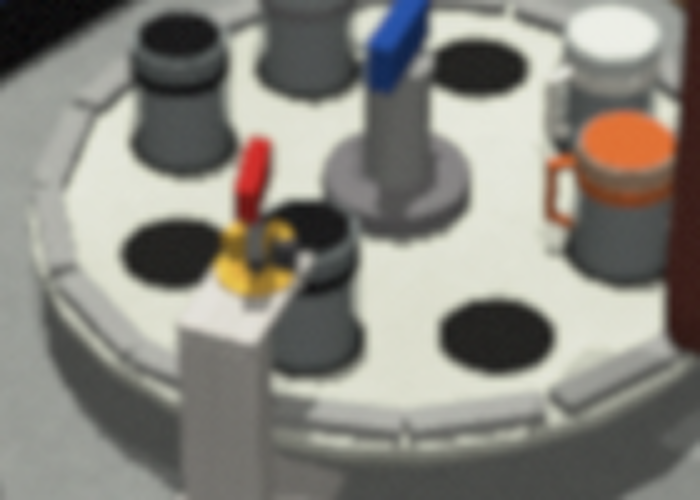

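```bash
python3 - <<'E'
from h import *
from scipy.ndimage import shift
cs=bot.camera_params("side"); p=np.load("p3.npy")
def mask(im):
    hsv=cv2.cvtColor(im,cv2.COLOR_BGR2HSV); H,S=hsv[...,0],hsv[...,1]
    m=(((H<7)|(H>170))&(S>110)).astype(np.uint8)
    k=np.zeros_like(m);k[215:250,300:340]=1; m*=k
    n,l,st,c=cv2.connectedComponentsWithStats(m); i=1+np.argmax(st[1:,4]); return (l==i),c[i],st[i]
def hull(L,a):
    c,s=np.cos(a),np.sin(a)
    P=[[c*i*.0225-s*j*.0058,.205+s*i*.0225+c*j*.0058,.217+L+k*.0108] for i in(-1,1) for j in(-1,1) for k in(-1,1)]
    return cv2.convexHull(proj(stand(p,P),cs).astype(np.float32))[:,0]
out=[]
for n,a in(("side0",0),("s16",1.81)):
    im=cv2.imread(f"pics/{n}.png"); m,c,st=mask(im); print(n,c,st)
    for L in(0,.0075,.0095,.0118,.0135):
        h=hull(L,a); M=cv2.moments(h); print("  L",L,M["m10"]/M["m00"],M["m01"]/M["m00"],h.min(0).round(1),h.max(0).round(1))
    big=cv2.resize(im[215:260,300:340],None,fx=6,fy=6,interpolation=cv2.INTER_CUBIC); out.append(big.copy())
    for L in((0,.0) if n=="side0" else (.0095,.0135)):
        b=big.copy(); cv2.polylines(b,[np.round((hull(L,a)-[300,215]+.5)*6).astype(np.int32)],True,(0,255,0),1); out.append(b)
cv2.imwrite("pics/ov2.png",np.vstack([np.hstack(out[:3]),np.hstack(out[3:])]))
E
```

```text
side0 [319.85416667 237.80555556] [311 232  19  12 144]
  L 0 319.66391540125005 237.62587033920252 [310.6 231. ] [328.6 244.3]
  L 0.0075 319.59997338943987 235.336647502041 [310.5 228.7] [328.6 242. ]
  L 0.0095 319.5828612750861 234.72379609998706 [310.5 228.1] [328.6 241.4]
  L 0.0118 319.5631399097354 234.0177664248577 [310.5 227.4] [328.5 240.7]
  L 0.0135 319.5485456271248 233.4950524289146 [310.5 226.9] [328.5 240.2]
s16 [320.04878049 235.2804878 ] [317 228   7  17  82]
  L 0 319.6013434310853 237.71138063222557 [315.8 228.9] [323.4 246.5]
  L 0.0075 319.53693563409354 235.42244945304606 [315.7 226.6] [323.4 244.3]
  L 0.0095 319.5196885233933 234.80966780977732 [315.7 225.9] [323.3 243.6]
  L 0.0118 319.49982416658594 234.1037176540694 [315.6 225.2] [323.3 242.9]
  L 0.0135 319.4851152704939 233.5810648929457 [315.6 224.7] [323.3 242.4]
```

View pics/ov2.png

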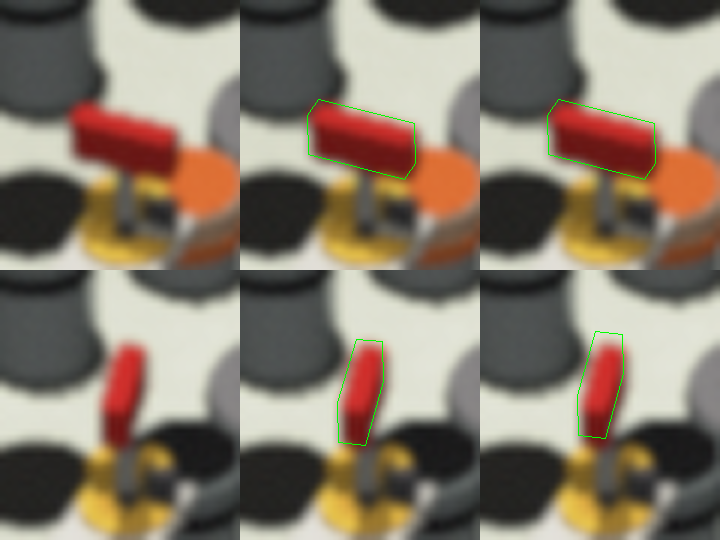

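```bash
python3 - <<'E'
from workcell import bot
bot.hand_in(); print(bot.state()["time_s"])
E
```

```text
the job is handed in; nothing more can be done
the job is handed in; nothing more can be done
```

I unlocked the stand, turned the deck +90° by the blue hub handle, let go, moved clear and handed in at about 39 s. My last checks agree with the task, but no verdict was reported.

**Plunger:** I lifted it about 17 mm, twisted it, let it down on the rim and turned it with loosened jaws.
- **Turning:** It first stopped following the fingers at about 1.66 rad. When I probed it again it moved on to about 1.81 rad, then blocked against 0.45 N m. That travel of about 0.15 rad is more than the 0.1 rad of play described.
- **Lift:** The side camera put it at about 8.5 mm at the end, which fits the rest notch. Riding on the rim would be 13.5 mm.

**Deck:** The last top picture puts the orange beaker about 1 mm from the loading mark. All five beakers stand upright on the deck, and none was touched as far as I could see. The carton and timer looked unmoved in the top picture taken just before I let go. I did not measure any of the bystanders' positions.

**Calibration:** The wrist camera disagreed with the top and side cameras by 2–5 mm along the bars. I settled the plunger's position from the contact forces instead.

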